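# Clamp a washed serving board in the twin-screw drying press

### The arm

A 6-joint arm with a two-finger parallel gripper is mounted at the origin on the work surface. World frame = base frame: x ahead of the robot, y to its left, z up, the work surface at z = 0. Lengths are in mm, angles in rad, forces in N, time in s.
With the tool pointing down it reaches from about 325 to 900 mm from the base axis. Payload 6.1 kg.
Tool frame: the origin (TCP) lies at the centre of the arm's flange, where the gripper is bolted on; the fingertips stand 182 mm ahead of it and the grasp point (between the pads) lies 164 mm ahead of it; z points along the fingers, y is the line along which they close (so a half turn about z gives the same grasp; the last joint's range is limited). The gripper opens to 87 mm and grips with 3 to 60 N. Pads are 19 mm wide; open, the fingers measure 117 mm over their backs; the gripper's body (75 mm by 190 mm) begins 51 mm behind the grasp point.
Start: joints at [-1.375, 0.22, 1.526, -0, 1.395, -0.126], TCP at [197.665, -592.913, 404.738] pointing down, gripper open.
Joint ranges: [-2.98, 2.98], [-0.91, 2.08], [0.09, 2.57], [-1.24, 4.39], [0.2, 2.65], [-2.68, 2.68]. Speed limits (rad/s): [2.57, 2.57, 3.01, 3.14, 3.14, 3.14].

### API

Orientations are given as a unit quaternion [x, y, z, w].
In Python, from rig import arm, fingers, snapshot, camera_params, nets gives the robot as it stands. Calls block until the motion is done:
- arm.reach(position, orientation): joint-space move of the TCP to a pose.
- arm.move_l(position, rot=None, velocity=150, stop_force=None): straight line of the TCP; rot=None keeps the orientation; velocity is the mean speed in mm/s. With stop_force (N) it stops when the force on the tool has changed by that much, and returns True; else False.
- arm.move_j(angles): joint-space move.
- fingers.set_gripper(opening): finger opening in mm; the grip force is fixed at half the most; returns when the fingers have stopped.
- arm.wait(seconds).
- arm.inverse_kinematics(position, orientation): joint angles nearest the present ones, or None.
- arm.get_obs(): the state.
- snapshot(name): name is "scene" or "top" or "wrist"; returns (picture, depth): 384x512x3 uint8, blue, green, red; 384x512 float32, mm along the optical axis (not along the pixel's ray), 0 where there is no reading.
- camera_params(name): a dict with "mtx" (3x3 intrinsics, pixels), "k1" (the pictures are not rectified: a ray, as slopes to the right and down, at radius r is drawn at 1 + k1 r^2 times it, then the intrinsics apply), "position" and "attitude" of the camera in the world; the wrist camera has in their place "mount" (4x4, takes a point from camera to tool coordinates, whose origin is the TCP and whose axes are the flange's). Camera axes: x right, y down, z forward; pixel columns grow to the right and rows downward; lengths in mm; the calibration is good to about 2 mm. A picture is of the moment at which its call begins: read the wrist's pose just before it. camera_params takes no time and is no camera call.
A pose or a line that the arm cannot do raises arm.PlanningError and nothing moves.
- arm.sign_off(): hands the job in; it is judged then, once.
Trained networks look in the newest picture that a camera, given by its name, has taken for a name from the list of things; names that differ only in an ending like _2 or _b are one class to them, and where a whole thing is asked for, a point or a joint stands for the part that bears it (a point fixed in the world has none). Each returns a list of dicts, best first, with "p" (0 to 1); they miss things now and then, are a little off and sometimes report something else, mostly with a low value. They report only what shows in the picture. A call takes as long as a camera call. They do not tell look-alikes from the thing itself.
- nets.outline_of(camera, thing): "pixels" (384x512 bool, what is visible of it) and "uv" ([column, row] in pixels, amid what is visible of it).
- nets.pinpoint(camera, thing): "uv" ([column, row] in pixels: a listed point, or the origin of a listed thing).
The state is a dict: "time_s": time; "joints": joint angles; "qvel": joint speeds; "joint_efforts": joint torques, N m; "ee_pos": TCP position; "eef_rot": TCP orientation; "contact_force": force on the tool from outside, world axes, zero at the start; "ft_torque": the same for the moment, N m; "width": finger opening in mm; "grasp_force": force on a finger pad.
Only numpy, scipy, OpenCV 4.12 (cv2) and the standard library are available. Lean on these libraries where they do the work, as an engineer would, in place of code of your own. Each camera call takes 0.05 s, during which the arm holds its last target. There are 200 camera calls.

### The job

Slide the small wooden serving board, kept flat on the bed, fully home under the bar of the drying press, its round rim against both yellow stop pegs. Then wind the bar down with the red and the blue T-handles, alternately in small steps so that its two ends are never more than 6 mm out of level with each other, until the bar lies level and pressed firmly on the board. Leave the bottles, shaker, bowl and brush where they are.

Things in the scene. Friction and masses are not known exactly. Their poses are not given: they have to be found in the camera images.
- seat (a point): Press, fixed to the table: aluminium bed plate 290 mm (x) by 340 mm (y), top 12 mm above the table, from y -240 to +100 mm of this point. The point is under the middle of the bar, 9 mm above the bed: board_center is here when the board is fully home. x runs along the bar from the red to the blue T-handle, y the way the board slides in, z up.
- stops (a point): Point on the bed midway between the two yellow stop pegs (12 mm thick, 26 mm tall, 45 mm to either side of it), 61 mm beyond the seat point; same axes. The two screws stand at seat x +-115 mm, each with a 30 mm wide column behind it (seat y +30 to +56 mm) and a 34 mm wide bracket over it (seat y -20 to +60 mm, top 92 mm above the table) that carries the T-handle.
- board_center (a point): Loose round serving board of light wood, 140 mm across, 18 mm thick, 280 g, with a straight paddle handle 28 mm wide that reaches out to 130 mm from the disc's centre along the board's -y axis. The point is the centre of the round disc, half-way up. It starts lying flat on the bed, 85 to 150 mm short of home, handle away from the bar.
- hub_near (a point): Middle of the cross-bar of the red T-handle (the one nearer the robot), on its upright axis, 125 mm above the table. The cross-bar is round, 16 mm thick, 96 mm long (48 mm either way), level, along this point's x axis, which turns with the handle; its ball middle is 26 mm across. It stays at this height, 25 mm clear above the press's bracket, and turns all round.
- hub_far (a point): The same for the blue T-handle, farther from the robot (230 mm from the red one); it rocks with the bar by up to 3 degrees about this point.
- tee_near (a joint): Angle (rad) of the red T-handle, growing clockwise seen from above; 0 to 0.7 at the start; at 0 the cross-bar lies along seat x. Clockwise lowers that end of the bar 4 mm per rad. At 0 that end is 11 mm above the board's top; it lies on the board at about 2.75. Turning takes about 0.12 Nm (3.5 N at 35 mm from the axis); it stays where left and stiffens when the bar bears on the board.
- tee_far (a joint): The same for the blue T-handle and the other end of the bar. The two start at different angles, so the bar starts up to 3 mm out of level.
- bar_near (a point): Underside of the wooden clamp bar at the red screw. The bar is 262 mm long (along seat x), 36 mm wide, 24 mm thick; the undersides of its two ends are 29 mm above the bed at the start at most, and 18 mm (9 mm above the seat point) when it lies on the board.
- bar_far (a point): The same at the blue screw, 230 mm away.
- sauce: Bystander: orange squeeze bottle, 60 mm across, 180 mm tall, upright; origin under its foot.
- vinegar: Bystander: black bottle with red cap, 60 mm across, 210 mm tall, upright; origin under its foot.
- shaker: Bystander: clear jar with steel cap, 56 mm across, 85 mm tall, standing on the table behind the press; origin under its foot.
- bowl: Bystander: steel bowl, 120 mm across, 45 mm tall; origin under its foot.
- brush: Bystander: brush 200 mm long lying on the table.
Mind the look-alikes: they are no part of the job. Leave any green or purple look-alike of the part that bears board_center alone.

How it is judged (in metres and radians):
On the way:
1. the board lies fully home under the bar (disc centre within 9 mm of the seat point) while the bar is not yet wound down (both T-handles below 1.2 rad) (horizontal distance between board_center and seat below 0.009 m and value of joint each of tee_near, tee_far below 1.2 rad), for 0.2 s.
At the end, for the whole second after the job is handed in: The board lies flat and fully home (disc centre within 9 mm of the seat point, sideways), both ends of the bar are 14.5 to 20 mm above the bed (5.5 to 11 mm above the seat point), the bar presses on the board with more than 3 N, and all is at rest (horizontal distance between board_center and seat below 0.009 m and z of bar_near in the frame of seat between 0.0055 and 0.011 m and z of bar_far in the frame of seat between 0.0055 and 0.011 m and contact force between bar and board above 3 N and z of board_center in the frame of seat below 0.003 m and linear speed of board below 0.01 m/s and velocity of joint each of tee_near, tee_far below 0.05 rad/s); the robot touches nothing.
It fails at once if the board is lifted more than 20 mm off the bed (z of board_center in the frame of seat above 0.02 m).
It fails at once if the two ends of the bar are more than 6 mm out of level (angle between bar_far's own x axis and vertical above 1.5973 rad or angle between bar_far's own x axis and vertical below 1.5443 rad).
It fails at once if a bottle, the shaker, the bowl or the brush is shifted by more than 40 mm (distance of any of sauce, vinegar, shaker, bowl, brush from where it was at the start of the episode above 0.04 m).
It also fails if it takes over 64 s, if anything falls off the work surface, if the arm or the gripper's body presses on something with over 40 N, if the wrist force passes 120 N, or if a joint passes its speed limit or range.

## Working session

There is one attempt and no reset: what is moved stays moved. The work goes in short steps, each a Python script; the robot and the scene stay as the last script left them, time stands still between calls to the robot, and variables do not carry over. Pictures are saved under pics/ and viewed, at most 10 in all, crops included, and the job is handed in when it is done.

```bash
ls; mkdir -p pics; cat > h.py <<'E'
import numpy as np, cv2
from scipy.spatial.transform import Rotation as R
from rig import arm, fingers, snapshot, camera_params, nets
def cam(n, obs=None):
    c=camera_params(n); K=np.array(c["mtx"],float)
    if "mount" in c:
        o=obs or arm.get_obs(); T=np.eye(4); T[:3,:3]=R.from_quat(o["eef_rot"]).as_matrix(); T[:3,3]=o["ee_pos"]
        M=T@np.array(c["mount"]); return K,c["k1"],M[:3,3],M[:3,:3]
    a=np.array(c["attitude"],float)
    Rm=R.from_quat(a).as_matrix() if a.size==4 else a
    return K,c["k1"],np.array(c["position"],float),Rm
def ray(n,uv,obs=None):
    K,k1,p,Rm=cam(n,obs)
    d=cv2.undistortPoints(np.array([[uv]],float),K,np.array([k1,0,0,0.]))[0,0]
    return p,Rm@np.array([d[0],d[1],1.])
def at_z(n,uv,z,obs=None):
    p,d=ray(n,uv,obs); return p+d*(z-p[2])/d[2]
def tri(rays):
    A=np.zeros((3,3));b=np.zeros(3)
    for p,d in rays:
        d=d/np.linalg.norm(d);P=np.eye(3)-np.outer(d,d);A+=P;b+=P@p
    x=np.linalg.solve(A,b)
    return x,[np.linalg.norm(np.cross(x-p,d/np.linalg.norm(d))) for p,d in rays]
E
python3 - <<'E'
from h import *
im={}
for n in("scene","top"):
    im[n],d=snapshot(n); np.save(f"d_{n}.npy",d)
    cv2.imwrite(f"pics/{n}.png",im[n])
    print(n,camera_params(n))
pts={}
for t in "seat stops board_center hub_near hub_far bar_near bar_far sauce vinegar shaker bowl brush".split():
    L={}
    for n in("scene","top"):
        r=nets.pinpoint(n,t); L[n]=[(np.round(q["uv"],1).tolist(),round(q["p"],2)) for q in r[:3]]
        if r: pts[t,n]=r[0]["uv"]
    print(t,L)
    if (t,"scene") in pts and (t,"top") in pts:
        x,e=tri([ray(n,pts[t,n]) for n in("scene","top")]);print("   ",x.round(1),np.round(e,1))
print(camera_params("wrist"),arm.get_obs()["time_s"])
cv2.imwrite("pics/both.png",cv2.resize(np.hstack([im["scene"],im["top"]]),(800,300)))
E
```

```text
pics
scene {'mtx': array([[350.91664381,   0.        , 261.71081897],
       [  0.        , 350.91664381, 189.42021279],
       [  0.        ,   0.        ,   1.        ]]), 'k1': -0.06754159589333587, 'position': array([1084.28847962, -290.6032418 ,  840.6076768 ]), 'attitude': array([ 0.76909578,  0.51820506, -0.20072621, -0.31569635])}
top {'mtx': array([[426.94666446,   0.        , 258.54704999],
       [  0.        , 426.94666446, 188.80243715],
       [  0.        ,   0.        ,   1.        ]]), 'k1': -0.05671200552721594, 'position': array([ 330.59801435,  -18.49050867, 1501.8550888 ]), 'attitude': array([ 0.71711834, -0.69590387,  0.02085205, -0.03200442])}
seat {'scene': [([316.6, 225.0], 0.83)], 'top': [([227.3, 155.1], 0.98)]}
    [556.4 120.   22.1] [0.5 0.5]
stops {'scene': [([333.8, 221.7], 0.63)], 'top': [([213.8, 150.9], 0.84)]}
    [569.4 168.2  30.4] [1.9 1.9]
board_center {'scene': [([281.9, 236.0], 0.63), ([169.2, 185.1], 0.63), ([304.8, 156.5], 0.55)], 'top': [([329.7, 255.7], 0.92), ([188.8, 242.2], 0.89), ([256.0, 161.1], 0.68)]}
    [ 349.9 -102.2  -52.3] [20
[... 979 characters left out ...]
00e-01] [5.6 5.6]
brush {'scene': [([109.2, 244.1], 0.75), ([307.9, 195.7], 0.64)], 'top': [([392.0, 209.5], 0.73)]}
    [ 383.6 -463.7    0.6] [0.9 0.9]
{'mtx': array([[280.94059383,   0.        , 255.37943505],
       [  0.        , 280.94059383, 194.23595386],
       [  0.        ,   0.        ,   1.        ]]), 'k1': -0.017464286776098393, 'mount': array([[ 1.32353164e-03, -9.52007806e-01, -3.06070884e-01,
         8.45723274e+01],
       [ 9.99998348e-01,  8.78730948e-04,  1.59103905e-03,
         1.48587347e+00],
       [-1.24572764e-03, -3.06072484e-01,  9.52007396e-01,
         1.98614157e+01],
       [ 0.00000000e+00,  0.00000000e+00,  0.00000000e+00,
         1.00000000e+00]])} 1.3
```

View picture.

View pics/top.png

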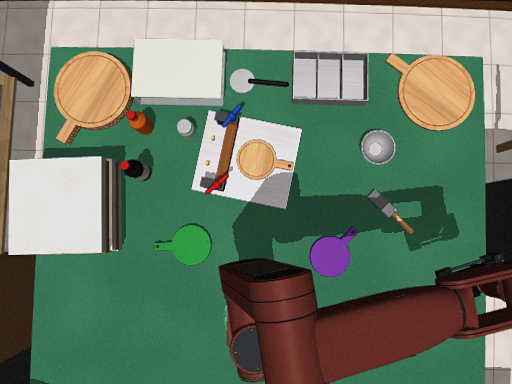

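View pics/scene.png

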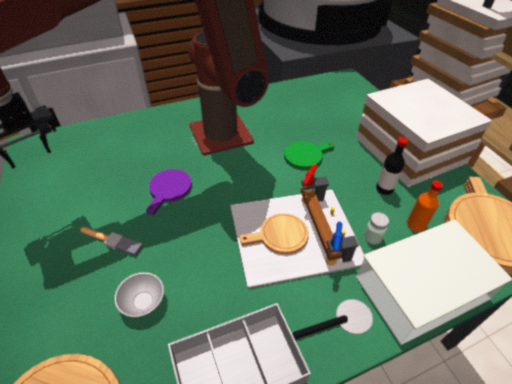

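The top view shows the wooden board at (256,160), handle to the right at (292,166); the red handle is at (217,183), blue at (233,113), yellow pegs at (212,138) and (208,163). The green and purple boards are look-alikes. The scene view agrees: board (286,234), red (310,175), blue (338,237). Next I'll measure with the wrist camera.

```bash
cat >> h.py <<'E'
def down(phi):  # tool z down, tool x at world yaw phi
    x=np.array([np.cos(phi),np.sin(phi),0]);z=np.array([0,0,-1.]);y=np.cross(z,x)
    return R.from_matrix(np.c_[x,y,z]).as_quat()
E
python3 - <<'E'
from h import *
import pickle
print(R.from_quat(arm.get_obs()["eef_rot"]).as_matrix().round(2).tolist())
for s in(-1,1):
    print(s,arm.inverse_kinematics([556,20,196],down(s*np.pi/2-.1)))
s=-1
names="seat stops board_center hub_near hub_far bar_near bar_far".split()
rays={n:[] for n in names}; 
for k,(x,y,z) in enumerate([(520,10,470),(610,40,430)]):
    arm.reach([x,y,z],down(-np.pi/2-.1)); arm.wait(.2)
    o=arm.get_obs(); im,d=snapshot("wrist"); cv2.imwrite(f"pics/w{k}.png",im); np.save(f"pics/w{k}.npy",d)
    pickle.dump({q:o[q] for q in("ee_pos","eef_rot","joints")},open(f"o{k}.pkl","wb"))
    for n in names:
        r=nets.pinpoint("wrist",n)
        print(k,n,[(np.round(q["uv"],1).tolist(),round(q["p"],2)) for q in r[:3]])
        if r: rays[n].append(ray("wrist",r[0]["uv"],o))
for n in names:
    if len(rays[n])==2: x,e=tri(rays[n]); print(n,x.round(1),np.round(e,1))
print(arm.get_obs()["time_s"],arm.get_obs()["joints"])
a=cv2.imread("pics/w0.png");b=cv2.imread("pics/w1.png")
cv2.imwrite("pics/w01.png",np.vstack([cv2.resize(a[:300],(512,300)),cv2.resize(b[:300],(512,300))]))
E
```

```text
[[0.95, 0.32, -0.0], [0.32, -0.95, 0.0], [-0.0, -0.0, -1.0]]
-1 None
1 [-1.05794035e-01  3.05800777e-01  1.85237384e+00 -4.44089210e-16
  9.83418037e-01 -5.79403492e-03]Traceback (most recent call last):
  File "<stdin>", line 10, in <module>
rig.PlanningError: the arm cannot take that pose within its joint ranges
```

```bash
cat > m.py <<'E'
from h import *
import pickle
names="seat stops board_center hub_near hub_far bar_near bar_far".split()
rays={n:[] for n in names}; 
for k,(x,y,z) in enumerate([(520,110,450),(600,150,450)]):
    arm.reach([x,y,z],down(np.pi/2-.1)); arm.wait(.2)
    o=arm.get_obs(); im,d=snapshot("wrist"); cv2.imwrite(f"pics/w{k}.png",im); np.save(f"pics/w{k}.npy",d)
    pickle.dump({q:o[q] for q in("ee_pos","eef_rot","joints")},open(f"o{k}.pkl","wb"))
    for n in names:
        r=nets.pinpoint("wrist",n)
        print(k,n,[(np.round(q["uv"],1).tolist(),round(q["p"],2)) for q in r[:3]])
        if r: rays[n].append(ray("wrist",r[0]["uv"],o))
for n in names:
    if len(rays[n])==2: x,e=tri(rays[n]); print(n,x.round(1),np.round(e,1))
print(arm.get_obs()["time_s"],arm.get_obs()["joints"])
E
python3 m.py
```

```text
0 seat [([286.0, 154.3], 0.86)]
0 stops [([291.6, 109.6], 0.8)]
0 board_center [([51.3, 95.4], 0.96), ([276.3, 216.9], 0.7)]
0 hub_near [([188.4, 159.6], 0.8), ([391.6, 177.8], 0.45)]
0 hub_far [([394.5, 177.6], 0.86)]
0 bar_near [([202.8, 149.4], 0.63)]
0 bar_far [([362.8, 161.5], 0.84), ([202.4, 149.9], 0.46)]
1 seat [([234.4, 180.0], 0.9), ([125.0, 200.4], 0.42)]
1 stops [([239.3, 142.4], 0.69)]
1 board_center [([230.0, 245.6], 0.91), ([9.1, 129.3], 0.89)]
1 hub_near [([126.5, 201.8], 0.61)]
1 hub_far [([319.2, 216.9], 0.64)]
1 bar_near [([153.6, 181.8], 0.9), ([235.9, 146.8], 0.55)]
1 bar_far [([307.9, 191.6], 0.82), ([229.2, 246.0], 0.35)]
seat [566.3 119.4   9.2] [4.2 4.2]
stops [579.6 179.8  11.5] [0.7 0.7]
board_center [581.9 211.7 451.3] [39.1 39.1]
hub_near [451.5 141.7 129.5] [0.5 0.5]
hub_far [667.5 105.2 142.7] [1.5 1.5]
bar_near [449.1 138.7  33.5] [0.1 0.1]
bar_far [674.3  99.6  32.3] [1.3 1.3]
5.6833 [1.17398830e-01 1.78927285e-01 1.48931635e+00 3.65167124e-06
 1.47304065e+00 2.17516218e-01]
```

View pics/w1.png

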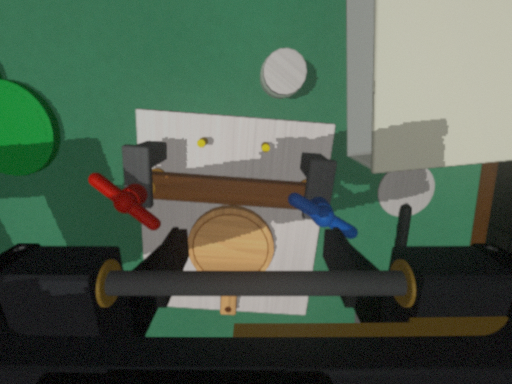

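```bash
cat > fit.py <<'E'
from h import *
import pickle
acc={}
for k in(0,1):
    im=cv2.imread(f"pics/w{k}.png"); o=pickle.load(open(f"o{k}.pkl","rb")); hsv=cv2.cvtColor(im,cv2.COLOR_BGR2HSV).astype(int)
    H,S,V=hsv[...,0],hsv[...,1],hsv[...,2]
    masks={"red":((H<6)|(H>174))&(S>180)&(V>70),"blue":(H>100)&(H<125)&(S>150)&(V>70),"yel":(H>22)&(H<35)&(S>170)&(V>110)}
    for c,m in masks.items():
        n,lab,st,cen=cv2.connectedComponentsWithStats(m.astype(np.uint8))
        idx=sorted(range(1,n),key=lambda i:-st[i,4])[:2 if c=="yel" else 1]
        for i in idx:
            print(k,c,cen[i].round(1),st[i].tolist())
            if c=="yel": acc.setdefault("pegs",[]).append((k,at_z("wrist",cen[i],36,o)))
            else:
                (cx,cy),(w,h),a=cv2.minAreaRect(np.argwhere(lab==i)[:,::-1].astype(np.float32))
                bx=cv2.boxPoints(((cx,cy),(w,h),a)); 
                if w<h: e=[(bx[1]+bx[2])/2,(bx[3]+bx[0])/2]
                else: e=[(bx[0]+bx[1])/2,(bx[2]+bx[3])/2]
                P=[at_z("wrist",q,125,o) for q in e]; d=P[1]-P[0]
                print("   ends",[p.round(1).tolist() for p in P],"len",np.linalg.norm(d).round(1),"mid",((P[0]+P[1])/2).round(1),"yaw",np.degrees(np.arctan2(d[1],d[0])).round(1))
                acc.setdefault(c,[]).append((P[0]+P[1])/2)
    for bm in nets.outline_of("wrist","board_center") if k==1 else []:
        m=bm["pixels"].astype(np.uint8); print("outline",bm["p"],m.sum(),np.round(bm["uv"],1))
        np.save(f"pics/bm_{int(bm['uv'][0])}.npy",m)
print([(k,p.round(1).tolist()) for k,p in acc["pegs"]])
# board disc: wood-coloured mask in view 1, back to z=30 plane
o=pickle.load(open("o1.pkl","rb"))
f=min(nets.outline_of("wrist","board_center"),key=lambda b:abs(b["uv"][0]-230)+abs(b["uv"][1]-245))
m=f["pixels"].astype(np.uint8)
cs,_=cv2.findContours(m,cv2.RETR_EXTERNAL,cv2.CHAIN_APPROX_NONE); c=max(cs,key=len)[:,0]
P=np.array([at_z("wrist",q,30,o)[:2] for q in c])
from scipy.optimize import least_squares
r=least_squares(lambda q:np.linalg.norm(P-q[:2],axis=1)-70,P.mean(0),loss="cauchy",f_scale=2); C=r.x
res=np.linalg.norm(P-C,axis=1)-70
print("disc",C.round(1),"inl",(abs(res)<3).sum(),len(P))
far=P[res>25]; print("handle",far.mean(0).round(1) if len(far) else None,np.degrees(np.arctan2(*(far.mean(0)-C)[::-1])) if len(far) else None, res.max())
# press pose: pegs + hubs
hub=[np.mean(acc[c],0)[:2] for c in("red","blue")]
pg=np.array([p[:2] for k,p in acc["pegs"]]); 
pg=[pg[pg[:,0]<580].mean(0),pg[pg[:,0]>580].mean(0)]
M=np.array([[-115,0],[115,0],[-45,61],[45,61.]]);W=np.array([*hub,*pg])
def f(q):
    c,s=np.cos(q[2]),np.sin(q[2]); return (M@np.array([[c,s],[-s,c]])+q[:2]-W).ravel()
r=least_squares(f,[560,120,-.1]); print("seat",r.x.round(3),"res",r.fun.reshape(-1,2).round(1).tolist())
E
python3 fit.py
```

```text
0 red [184.8 158.4] [151, 130, 69, 60, 1214]
   ends [[413.1, 171.1, 125.0], [485.0, 115.3, 125.0]] len 91.0 mid [449.1 143.2 125. ] yaw -37.8
0 blue [393.5 176.1] [361, 152, 67, 48, 1134]
   ends [[637.1, 121.4, 125.0], [716.5, 78.2, 125.0]] len 90.3 mid [676.8  99.8 125. ] yaw -28.5
0 yel [320.6 111.9] [317, 109, 8, 7, 46]
0 yel [254.5 106.6] [252, 104, 6, 6, 30]
1 red [124.3 199.4] [89, 173, 71, 56, 1287]
   ends [[414.6, 174.6, 125.0], [488.0, 117.6, 125.0]] len 92.9 mid [451.3 146.1 125. ] yaw -37.8
1 blue [323.7 215.5] [290, 194, 67, 44, 945]
   ends [[643.4, 133.3, 125.0], [711.1, 67.9, 125.0]] len 94.2 mid [677.3 100.6 125. ] yaw -44.0
1 yel [265.4 147. ] [263, 144, 6, 7, 38]
1 yel [201.2 142.2] [198, 139, 7, 7, 36]
outline 0.94 5067 [230.2 241.8]
outline 0.86 4736 [ 25.  130.7]
outline 0.52 4120 [223.9 190.2]
[(0, [615.8, 173.2, 36.0]), (0, [527.7, 188.7, 36.0]), (1, [616.6, 173.5, 36.0]), (1, [528.2, 189.0, 36.0])]
disc [547.6  20. ] inl 169 235
handle None None 1.2265528839816824
seat [ 5.62196e+02  1.21795e+02 -1.86000e-01] res [[-1.0, -1.6], [-1.8, 0.3], [1.3, 1.2], [1.5, 0.1]]
```

```bash
python3 - <<'E'
from h import *
import pickle
C=np.array([547.6,20.])
for k in(0,1):
    im=cv2.imread(f"pics/w{k}.png"); o=pickle.load(open(f"o{k}.pkl","rb")); hsv=cv2.cvtColor(im,cv2.COLOR_BGR2HSV).astype(int)
    H,S,V=hsv[...,0],hsv[...,1],hsv[...,2]
    for c,m in {"red":((H<6)|(H>174))&(S>180)&(V>70),"blue":(H>100)&(H<125)&(S>150)&(V>70)}.items():
        n,lab,st,cen=cv2.connectedComponentsWithStats(m.astype(np.uint8)); i=1+np.argmax(st[1:,4])
        P=np.array([at_z("wrist",q,125,o)[:2] for q in np.argwhere(lab==i)[:,::-1].astype(float)])
        for it in range(3):
            c0=P.mean(0); w,v=np.linalg.eigh(np.cov((P-c0).T)); d=v[:,1]; d=d*np.sign(d[0])
            far=P[abs((P-c0)@d)>20]; # ends only
            a=far[(far-c0)@d>0].mean(0); b=far[(far-c0)@d<0].mean(0)
        print(k,c,np.degrees(np.arctan2(*(a-b)[::-1])).round(1),np.ptp((P-c0)@d).round(1),((a+b)/2).round(1))
    # handle pixels: wood hue on bed; r 85..128 from C
    w=np.argwhere((H>8)&(H<22)&(S>90)&(V>90))[:,::-1].astype(float)
    P=np.array([at_z("wrist",q,30,o)[:2] for q in w]); r=np.linalg.norm(P-C,axis=1)
    h=P[(r>80)&(r<132)&(P[:,1]<C[1]-30)]
    if len(h): print("handle",len(h),h.mean(0).round(1),np.degrees(np.arctan2(*(h.mean(0)-C)[::-1])).round(1),np.linalg.norm(h-C,axis=1).max().round(1))
im=cv2.imread("pics/w0.png");cv2.imwrite("pics/w0c.png",cv2.resize(im[80:340,130:450],(800,600)))
E
```

```text
0 red -47.9 92.3 [446.5 141.5]
0 blue -37.0 92.6 [676.4  99.8]Traceback (most recent call last):
  File "<stdin>", line 17, in <module>
  File "h.py", line 17, in at_z
    p,d=ray(n,uv,obs); return p+d*(z-p[2])/d[2]
        ~~~^^^^^^^^^^
  File "h.py", line 13, in ray
    K,k1,p,Rm=cam(n,obs)
              ~~~^^^^^^^
  File "h.py", line 5, in cam
    c=camera_params(n); K=np.array(c["mtx"],float)
ValueError: time passes only in moves, steps and waits
```

```bash
sed -i 's/^def cam(n/import functools\ncamera_params=functools.lru_cache(camera_params)\ndef cam(n/' h.py
python3 - <<'E'
from h import *
import pickle
C=np.array([547.6,20.])
for k in(0,1):
    im=cv2.imread(f"pics/w{k}.png"); o=pickle.load(open(f"o{k}.pkl","rb")); hsv=cv2.cvtColor(im,cv2.COLOR_BGR2HSV).astype(int)
    H,S,V=hsv[...,0],hsv[...,1],hsv[...,2]
    for c,m in {"red":((H<6)|(H>174))&(S>180)&(V>70),"blue":(H>100)&(H<125)&(S>150)&(V>70)}.items():
        n,lab,st,cen=cv2.connectedComponentsWithStats(m.astype(np.uint8)); i=1+np.argmax(st[1:,4])
        P=np.array([at_z("wrist",q,125,o)[:2] for q in np.argwhere(lab==i)[:,::-1].astype(float)])
        c0=P.mean(0); w,v=np.linalg.eigh(np.cov((P-c0).T)); d=v[:,1]; d=d*np.sign(d[0])
        far=P[abs((P-c0)@d)>25]
        a=far[(far-c0)@d>0].mean(0); b=far[(far-c0)@d<0].mean(0)
        print(k,c,np.degrees(np.arctan2(*(a-b)[::-1])).round(1),np.ptp((P-c0)@d).round(1),((a+b)/2).round(1),a.round(1),b.round(1))
    w=np.argwhere((H>8)&(H<22)&(S>90)&(V>90))[:,::-1].astype(float)
    P=np.array([at_z("wrist",q,30,o)[:2] for q in w]); r=np.linalg.norm(P-C,axis=1)
    h=P[(r>80)&(r<132)&(P[:,1]<C[1]-30)&(abs(P[:,0]-C[0])<50)]
    if len(h): print("handle",len(h),h.mean(0).round(1),np.degrees(np.arctan2(*(h.mean(0)-C)[::-1])).round(1),np.linalg.norm(h-C,axis=1).max().round(1))
im=cv2.imread("pics/w0.png");cv2.imwrite("pics/w0c.png",cv2.resize(im[80:340,130:450],(738,600)))
E
```

```text
0 red -47.9 92.3 [446.5 141.4] [470.  115.5] [423.1 167.4]
0 blue -36.9 92.6 [676.4  99.8] [704.3  78.7] [648.4 120.8]
handle 118 [532.2 -65. ] -100.2 93.8
1 red -47.7 94.0 [446.5 140.9] [470.2 114.8] [422.7 167. ]
1 blue -36.5 93.9 [676.1  99.5] [704.5  78.4] [647.6 120.6]
handle 284 [529.  -89.3] -99.7 131.3
```

View pics/w0c.png

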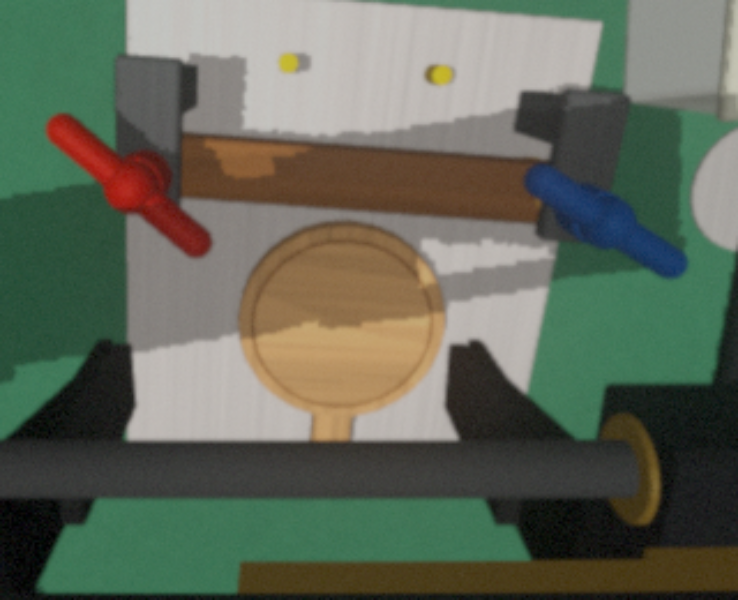

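Crop: red hub at (130,185), blue hub at (605,218), pegs at (288,62) and (440,75), board disc centre at (340,318) and handle visible at (330,430). The fitted distances match the given sizes, so I'll slide the board home.

```bash
python3 - <<'E'
from h import *
C=np.array([547.6,20.]);S=np.array([561.3,120.4]);phi=np.radians(80.2)
u=np.array([np.cos(phi),np.sin(phi)]); q=down(phi)
G=C-108*u; sy=np.array([.177,.984])
arm.reach([*G,300],q)
print("down stop",arm.move_l([*G,197],velocity=120,stop_force=10),arm.get_obs()["ee_pos"])
fingers.set_gripper(20); o=arm.get_obs(); print("w",o["width"],o["grasp_force"],o["contact_force"])
D=S-C
T=G+D-6*sy
print(arm.move_l([*T,197],velocity=80,stop_force=25))
print(arm.move_l([*(T+12*sy),197],velocity=20,stop_force=8))
o=arm.get_obs(); e=o["ee_pos"][:2]-G; print("moved",e.round(1),"vs",D.round(1),"past",((e-D)@sy).round(1),o["contact_force"],o["width"],o["time_s"])
im,d=snapshot("wrist"); cv2.imwrite("pics/h0.png",im)
E
```

```text
down stop False [529.7729903  -86.48828167 197.80201859]
w 27.918166979225663 29.97926563024521 [-0.56535519 -0.48286402  0.66871392]
False
True
moved [ 14.3 103.8] vs [ 13.7 100.4] past 3.4 [ 0.01997367 -1.41318485  4.44227949] 27.6976746272074 10.75
```

View pics/h0.png

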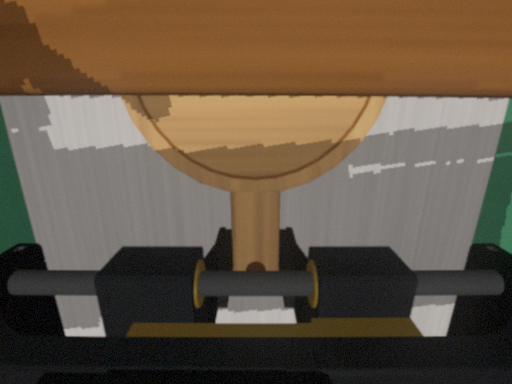

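The board's rim is under the bar, with the handle at (255,220) gripped and aligned. Next: a firmer nudge, then release and check from above.

```bash
python3 - <<'E'
from h import *
import pickle
o=arm.get_obs(); p=np.array(o["ee_pos"]); sy=np.array([.177,.984,0])
print(arm.move_l(p+8*sy,velocity=20,stop_force=14)); o=arm.get_obs(); print("extra",((np.array(o["ee_pos"])-p)@sy).round(2),o["contact_force"],o["width"])
arm.move_l(p,velocity=20)
fingers.set_gripper(60); p=np.array(arm.get_obs()["ee_pos"])
arm.move_l([p[0],p[1],320],velocity=200)
arm.reach([575,150,420],down(np.radians(80))); arm.wait(.15)
o=arm.get_obs(); im,d=snapshot("wrist"); cv2.imwrite("pics/w3.png",im); 
pickle.dump({q:o[q] for q in("ee_pos","eef_rot","joints")},open("o3.pkl","wb"))
f=nets.outline_of("wrist","board_center"); print([(b["uv"],b["p"]) for b in f], o["time_s"])
S=np.array([561.3,120.4])
from scipy.optimize import least_squares
for b in f[:2]:
    c=max(cv2.findContours(b["pixels"].astype(np.uint8),cv2.RETR_EXTERNAL,cv2.CHAIN_APPROX_NONE)[0],key=len)[:,0]
    P=np.array([at_z("wrist",q,30,o)[:2] for q in c])
    r=least_squares(lambda q:np.linalg.norm(P-q[:2],axis=1)-70,S,loss="cauchy",f_scale=1.5); print(r.x.round(1),(r.x-S).round(1),(abs(np.linalg.norm(P-r.x,axis=1)-70)<2).sum(),len(P))
E
```

```text
True
extra 0.81 [ 0.7132828  -2.63114343  4.12182993] 27.746879983150045
[([29.1, 149.2], 0.91), ([248.0, 175.0], 0.79)] 13.7917
[260.1 235.9] [-301.2  115.5] 107 266
[561.5 121.8] [0.2 1.4] 71 240
```

View pics/w3.png

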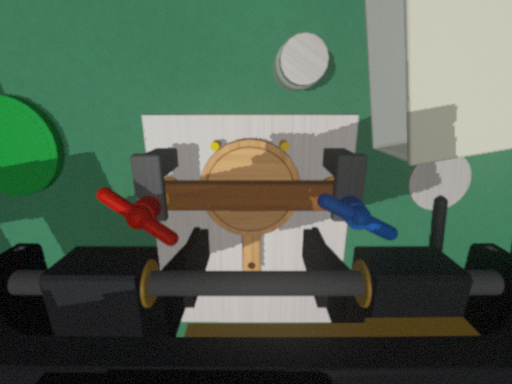

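The disc rim touches both pegs at (215,146) and (284,146), and the fit puts it within 2 mm of seat. Now I'll wind, far handle first.

```bash
cat >> h.py <<'E'
S=np.array([561.3,120.4]); TH=.178
HUB={"near":S-115*np.array([.984,-.177]),"far":S+115*np.array([.984,-.177])}
def pose(w,t,sg,z,r=30):
    phi=np.pi-TH-t; return [*(HUB[w]+sg*r*np.array([np.cos(phi),np.sin(phi)])),z],down(phi)
def mom(w):
    o=arm.get_obs(); F=o["contact_force"]; d=(np.array(o["ee_pos"])[:2]-HUB[w])/1000
    return o["ft_torque"][2]+d[0]*F[1]-d[1]*F[0]
def turn(w,t0,t1,sg=-1,z=290,mstop=None,step=.3):
    p,q=pose(w,t0,sg,330); arm.reach(p,q)
    p,q=pose(w,t0,sg,z); hit=arm.move_l(p,q,velocity=100,stop_force=15)
    if hit: print("HIT"); return None
    fingers.set_gripper(10); o=arm.get_obs(); print(w,"width",round(o["width"],1),end=" M:")
    n=max(1,int(np.ceil((t1-t0)/step-1e-9))); m0=mom(w); t=t0
    for t in np.linspace(t0,t1,n+1)[1:]:
        arm.move_l(*pose(w,t,sg,z),velocity=35)
        m=mom(w); print(f"{t:.2f}:{m-m0:.2f}",end=" ")
        if mstop and abs(m-m0)>mstop: break
    fingers.set_gripper(50); p=arm.get_obs()["ee_pos"]
    arm.move_l([p[0],p[1],330],velocity=150); print("t",round(arm.get_obs()["time_s"],1)); return t
E
python3 - <<'E'
from h import *
import pickle
turn("far",.463,1.45); turn("near",.656,1.6)
p,q=pose("near",1.6,-1,420); arm.reach([575,150,420],down(np.radians(80))); arm.wait(.15)
o=arm.get_obs(); im,d=snapshot("wrist"); cv2.imwrite("pics/w4.png",im)
pickle.dump({q:o[q] for q in("ee_pos","eef_rot","joints")},open("o4.pkl","wb"))
E
```

```text
far width 15.2 M:0.71:-0.06 0.96:-0.03 1.20:-0.07 1.45:-0.00 t 19.3
near width 15.1 M:0.89:-0.07 1.13:-0.04 1.36:-0.03 1.60:-0.08 t 24.2
```

View pics/w4.png

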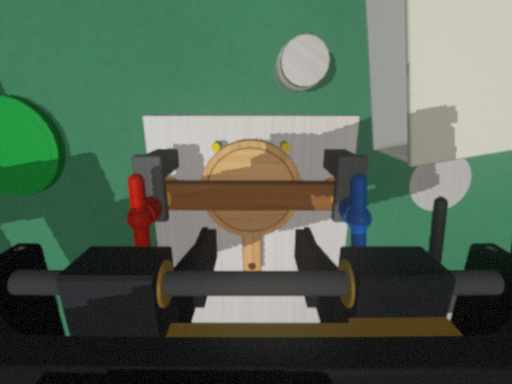

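Both handles turned, to about 1.6 rad for red (140,210) and 1.5 rad for blue (358,215). The board is still home.

```bash
python3 - <<'E'
from h import *
a=turn("far",1.45,2.4); b=turn("near",1.6,2.85,mstop=.5,step=.2); a=turn("far",a,3.0,mstop=.6,step=.15)
print(a,b)
E
```

```text
far width 15.4 M:1.69:-0.13 1.92:-0.09 2.16:-0.10 2.40:-0.09 t 29.9
near width 15.2 M:1.78:-0.22 1.96:-0.07 2.14:-0.10 2.31:-0.21 2.49:-0.15 2.67:-0.14 2.85:-0.16 t 35.6
far width 15.0 M:2.55:-0.10 2.70:-0.05 2.85:-0.02 3.00:0.18 t 40.2
3.0 2.85
```

```bash
python3 - <<'E'
from h import *
b=turn("near",2.85,3.1,step=.125)
arm.reach([575,150,420],down(np.radians(80))); arm.wait(.1)
o=arm.get_obs(); im,d=snapshot("wrist"); cv2.imwrite("pics/w5.png",im); s,_=snapshot("scene"); print(o["time_s"])
hsv=cv2.cvtColor(im,cv2.COLOR_BGR2HSV).astype(int);H,Sa,V=hsv[...,0],hsv[...,1],hsv[...,2]
for c,m in {"red":((H<6)|(H>174))&(Sa>180)&(V>70),"blue":(H>100)&(H<125)&(Sa>150)&(V>70)}.items():
    n,lab,st,cen=cv2.connectedComponentsWithStats(m.astype(np.uint8)); i=1+np.argmax(st[1:,4])
    P=np.array([at_z("wrist",q,125,o)[:2] for q in np.argwhere(lab==i)[:,::-1].astype(float)])
    c0=P.mean(0); w,v=np.linalg.eigh(np.cov((P-c0).T)); d=v[:,1]; d=d*np.sign(d[0])
    far=P[abs((P-c0)@d)>25]; a=far[(far-c0)@d>0].mean(0); b=far[(far-c0)@d<0].mean(0)
    print(c,(np.pi-TH-np.arctan2(*(a-b)[::-1])),((a+b)/2).round(1))
rays={}
for n in("bar_near","bar_far","board_center"):
    print(n,[(np.round(r["uv"]).tolist(),round(r["p"],2)) for r in nets.pinpoint("wrist",n)[:2]])
cv2.imwrite("pics/sc.png",np.hstack([cv2.resize(s[160:290,220:390],(445,340)),cv2.resize(im[110:280,80:420],(355,340))[:, :355]]))
E
```

```text
near width 15.1 M:2.98:0.00 3.10:0.10 t 44.3
45.7583
red 2.839699449824374 [448.2 140.3]
blue 2.8459527366598634 [676.2 100.3]
bar_near [([168.0, 191.0], 0.68)]
bar_far [([332.0, 190.0], 0.84)]
board_center [([12.0, 148.0], 0.89), ([250.0, 190.0], 0.63)]
```

View pics/sc.png

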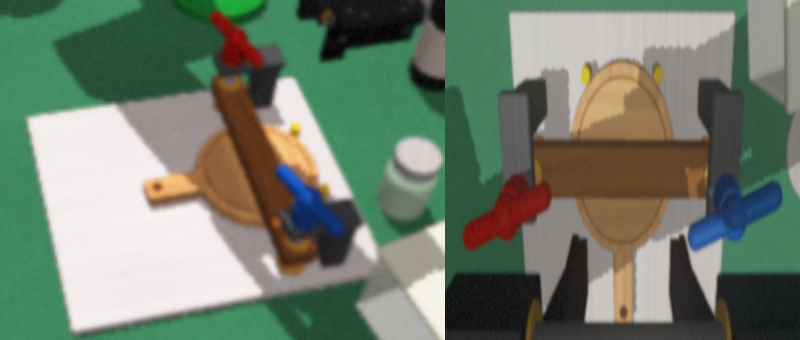

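The scene view shows the bar lying on the board, rim against the pegs. Both handles read about 2.84 rad, short of the commanded 3.0 and 3.1, so they stiffened. One more short tightening on each, then check.

```bash
sed -i 's/sg,z,r=30/sg,z,r=35/' h.py; python3 - <<'E'
from h import *
turn("near",2.84,3.12,step=.14); turn("far",2.845,3.12,step=.14)
arm.reach([575,150,420],down(np.radians(80))); arm.wait(.1)
o=arm.get_obs(); im,d=snapshot("wrist"); cv2.imwrite("pics/w6.png",im); print(o["time_s"],o["contact_force"])
hsv=cv2.cvtColor(im,cv2.COLOR_BGR2HSV).astype(int);H,Sa,V=hsv[...,0],hsv[...,1],hsv[...,2]
for c,m in {"red":((H<6)|(H>174))&(Sa>180)&(V>70),"blue":(H>100)&(H<125)&(Sa>150)&(V>70)}.items():
    n,lab,st,cen=cv2.connectedComponentsWithStats(m.astype(np.uint8)); i=1+np.argmax(st[1:,4])
    P=np.array([at_z("wrist",q,125,o)[:2] for q in np.argwhere(lab==i)[:,::-1].astype(float)])
    c0=P.mean(0); w,v=np.linalg.eigh(np.cov((P-c0).T)); d=v[:,1]; d=d*np.sign(d[0])
    far=P[abs((P-c0)@d)>25]; a=far[(far-c0)@d>0].mean(0); b=far[(far-c0)@d<0].mean(0)
    print(c,(np.pi-TH-np.arctan2(*(a-b)[::-1])),((a+b)/2).round(1))
E
```

```text
near width 14.7 M:2.98:0.04 3.12:0.24 t 50.3
far width 14.9 M:2.98:-0.03 3.12:0.14 t 54.4
55.7917 [ 0.36636799  0.83454458 -0.13019323]
red 2.835183149064096 [448.1 140.4]
blue 2.8628415251480965 [676.1 100.2]
```

View pics/w6.png

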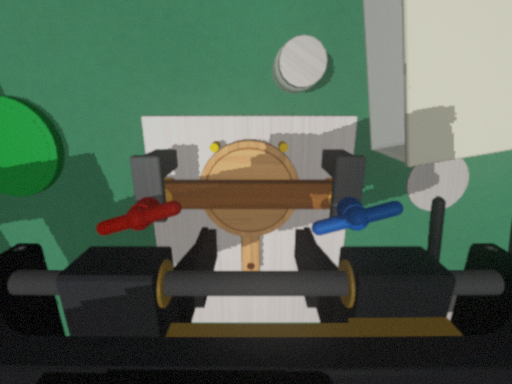

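The handles stayed at 2.84 and 2.86 rad against extra torque, so the bar is firm. The disc at (250,188) is still against the pegs and the robot is clear.

```bash
python3 -c "
from h import *
print(arm.sign_off())"
```

```text
the job is handed in; nothing more can be done
None
```

I handed the job in at about 56 s of the 64 s: the board is home against both pegs, and the bar lies level and firm on it (T-handles at 2.84 and 2.86 rad); I infer the clamping force from the handles refusing to turn further, and the judge's result was not shown.

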